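Centre a round turning blank in the V-block jig

TASK

Clear the loose wooden offcut out of the way of the V-block and leave it in the blue tray. Then slide the dark round blank along the grey board, without lifting it, into the V until it sits centred against both faces, and only after that swing the aluminium keeper arm fully shut behind it. Leave the glue bottle, hammer and cup where they are.

Things in the scene. Friction and masses are not known exactly. Their poses are not given: they have to be found in the camera images.
- jig: Centring jig, fixed: a grey board (x -215 to +105, y -105 to +105 mm, 12 mm thick) with a V of two plywood fences, each 100 x 24 mm and 40 mm high above the board, faces 90 degrees apart. Origin: underside of the board, below the axis of the seated blank. +x is the push direction: the V opens to -x, apex at x = +68 mm, mouth at x = -3 mm, 141 mm wide. z up.
- seat (a point): The point where the blank's centre is when it bears on both faces of the V: on the jig's x axis line, 34.5 mm above the bench. Axes as the jig.
- blank_center (a point): Centre of the round blank: dark wood disc, diameter 96 mm, 45 mm high, about 0.25 kg (varies), standing flat on the board 105 to 175 mm before the seat, up to 30 mm off the jig's x axis; half-way up. Too wide for most grippers: it is to be pushed.
- offcut_center (a point): Centre of the offcut: mid-brown wood stick 64 x 26 x 30 mm (its x, y, z), about 40 g, lying on the board in or before the V's mouth; half-way up. Its long side is its x.
- tray: Blue open tray for offcuts, fixed: 140 x 170 x 45 mm (its x, y, z), walls and floor 5 mm thick. Origin: centre of its underside, on the bench.
- keeper (a joint): Angle of the keeper arm about its upright hinge: 0 = fully shut (against its stop, arm square across the jig along the jig's +y, 4 mm behind a seated blank), grows as it opens outward; at 1.57 the arm points along the jig's -x. It stays where it is left; moving it takes about 0.12 N m (1.5 N near the knob).
- keeper_hinge (a point): On the keeper's hinge axis (jig x = -59, y = -80 mm), at half the height of the arm, 34 mm above the bench. The arm is an aluminium bar 14 mm thick, 28 mm high (20 to 48 mm above the bench), reaching 115 mm from the hinge.
- keeper_knob (a point): Middle of the upright orange knob on top of the arm, 105 mm from the hinge: diameter 18 mm, 25 mm high (48 to 73 mm above the bench). Its +y axis points from the hinge along the arm, -x is the side it opens towards.
- glue: White glue bottle, diameter 56 mm, 150 mm high, standing; bystander. Origin: centre of its underside.
- hammer: Hammer lying on the bench, bystander. Origin: at its underside on the bench.
- cup: Steel cup, diameter 70 mm, 85 mm high, standing; bystander. Origin: centre of its underside.

How it is judged:
By the outcome, as a careful person would: the job done as asked, in the order asked, and still so for the second after the job is handed in, with the robot touching nothing.
It also fails if it takes over 72 s, if anything falls off the work surface, if the arm or the gripper's body presses on something with over 40 N, if the wrist force passes 120 N, or if a joint passes its speed limit or range.

ROBOT

A 6-joint arm with a two-finger parallel gripper is mounted at the origin on the work surface. World frame = base frame: x ahead of the robot, y to its left, z up, the work surface at z = 0. Lengths are in m, angles in rad, forces in N, time in s.
With the tool pointing down it reaches from about 0.375 to 0.9 m from the base axis. Payload 3.1 kg.
Tool frame: the origin (TCP) lies midway between the tips of the shut fingers; the grasp point (between the pads) lies 19 mm behind it (r.hold_point_z is the distance from the TCP to the grasp point, in m); x points along the fingers, y is the direction in which the jaws open and shut, and the axes are right-handed (so a half turn about x gives the same grasp; the last joint's range is limited). The gripper opens to 87 mm and grips with 3 to 60 N. Pads are 19 mm wide; open, the fingers measure 117 mm over their backs; the gripper's body (75 mm by 190 mm) begins 51 mm behind the grasp point.
Start: joints at [1.119, 0.527, 1.433, -0, 1.181, -0.178], TCP at [0.168, 0.602, 0.223] pointing down, gripper open.
Joint ranges: [-3.08, 3.08], [-0.75, 2.2], [0.22, 2.44], [-1.43, 4.57], [0, 2.65], [-2.85, 2.85]. Speed limits (rad/s): [2.79, 2.79, 3.14, 3.14, 3.14, 3.14].

INTERFACE

Orientations are given as a rotation vector (axis times angle).
In Python, from bench import r gives the robot as it stands. Calls block until the motion is done:
- r.reach(position, orientation): joint-space move of the TCP to a pose.
- r.move_l(position, attitude=None, feed=0.15, max_force=None): straight line of the TCP; attitude=None keeps the orientation; feed is the mean speed in m/s. With max_force (N) it stops when the force on the tool has changed by that much, and returns True; else False.
- r.movej(angles): joint-space move.
- r.move_gripper(opening, force=None): finger opening in m; force is the grip in N (None keeps the last); returns when the fingers have stopped.
- r.hold(seconds).
- r.inverse_kinematics(position, orientation): joint angles nearest the present ones, or None.
- r.capture(name): name is "scene" or "top"; returns a dict with "color" (384x512x3 uint8, red, green, blue), "z_map" (384x512 float32, m along the optical axis (not along the pixel's ray), 0 where there is no reading), "fx", "fy", "cx", "cy" (pixels), "dist" ([k1, k2, p1, p2, k3] as OpenCV has them; the pictures are not rectified), "origin" and "orientation" of the camera in the world. Camera axes: x right, y up, looking along -z (the intrinsics and any distortion apply to the point x, -y, -z); pixel columns grow to the right and rows downward; lengths in m; the calibration is good to about 2 mm. A picture is of the moment at which its call begins.
A pose or a line that the arm cannot do raises r.Unreachable and nothing moves.
- r.job_done(): hands the job in, once; it reports no verdict.
Readings, each from a call of its own:
- r.current_clock(): time.
- r.current_joints(): joint angles.
- r.current_joint_velocities(): joint speeds.
- r.current_tau(): joint torques, N m.
- r.current_position(): TCP position.
- r.current_ee_rot(): TCP orientation.
- r.current_contact_force(): force on the tool from outside, world axes, zero at the start.
- r.current_torque(): the same for the moment, N m.
- r.current_finger_gap(): finger opening in m.
Only numpy, scipy, OpenCV 4.12 (cv2) and the standard library are available. Lean on these libraries where they do the work, as an engineer would, in place of code of your own. Each camera call takes 0.05 s, during which the arm holds its last target.

## Working session

There is one attempt and no reset: what is moved stays moved. The work goes in short steps, each a Python script; the robot and the scene stay as the last script left them, time stands still between calls to the robot, and variables do not carry over. Pictures are saved under pics/ and viewed, and the job is handed in when it is done.

```bash
ls; mkdir -p pics; cat > h.py <<'E'
import numpy as np, cv2
from scipy.spatial.transform import Rotation as R
from bench import r
def save(n,img): cv2.imwrite('pics/'+n+'.png', cv2.cvtColor(img,cv2.COLOR_RGB2BGR))
def rot(c):
    o=np.array(c['orientation'],float)
    return R.from_rotvec(o).as_matrix() if o.shape==(3,) else (o if o.shape==(3,3) else None)
def rays(c,px):
    K=np.array([[c['fx'],0,c['cx']],[0,c['fy'],c['cy']],[0,0,1.]])
    u=cv2.undistortPoints(np.array(px,float).reshape(-1,1,2),K,np.array(c['dist'],float)).reshape(-1,2)
    d=np.c_[u[:,0],-u[:,1],-np.ones(len(u))]
    return d@rot(c).T
def plane(c,px,z):
    d=rays(c,px); o=np.array(c['origin']); return o+d*((z-o[2])/d[:,2])[:,None]
def cloud(c):
    h,w=c['z_map'].shape
    px=np.stack(np.meshgrid(np.arange(w),np.arange(h)),-1).reshape(-1,2)
    d=rays(c,px); P=np.array(c['origin'])+d*c['z_map'].reshape(-1,1)
    P[c['z_map'].reshape(-1)==0]=np.nan
    return P.reshape(h,w,3)
E
python3 - <<'E'
from h import *
for n in ['scene','top']:
    c=r.capture(n); save(n+'0',c['color']); import pickle; pickle.dump(dict(c),open(n+'0.pkl','wb'))
    print({k:v for k,v in c.items() if k not in('color','z_map')}, (c['z_map']==0).mean())
print(r.current_clock(), r.hold_point_z)
print(r.current_ee_rot(), r.current_position())
E
```

```text
pics
{'fx': 436.7329687243515, 'fy': 436.7329687243515, 'cx': 260.9073983658827, 'cy': 187.51429922603666, 'dist': array([0.05896094, 0.        , 0.        , 0.        , 0.        ]), 'origin': array([1.03548027, 0.57692395, 0.78815068]), 'orientation': array([0.37431917, 1.04915915, 2.27414778])} 0.004119873046875
{'fx': 382.19709097314615, 'fy': 382.19709097314615, 'cx': 256.9876904654337, 'cy': 191.9350990787256, 'dist': array([-0.12687656,  0.        ,  0.        ,  0.        ,  0.        ]), 'origin': array([ 0.42239183, -0.10182099,  1.03352952]), 'orientation': array([ 0.09339159, -0.08316916, -1.55067875])} 0.003957112630208333
0.1 0.0187
[ 0.21270137  1.56075311 -0.2156697 ] [0.16807846 0.60128781 0.22165522]
```

View pics/top0.png

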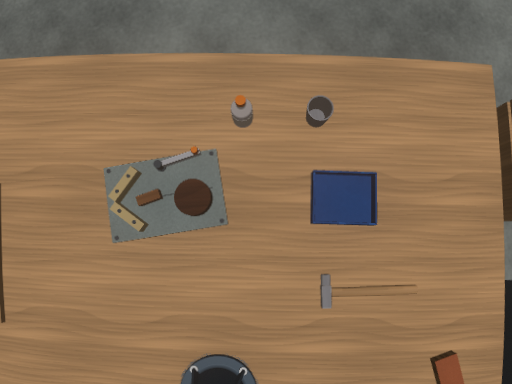

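View pics/scene0.png

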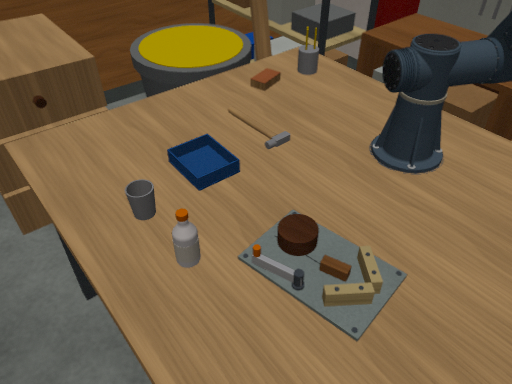

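The top view shows the jig at the left, with its V opening to the right (apex about (108,200)). The offcut is at (149,197), the blank at (193,197), the keeper hinge at (160,165) and the knob at (195,150). The tray is at (344,198), glue at (242,112), cup at (319,110) and hammer at (326,290). The scene view agrees.

```bash
cat > meas.py <<'E'
from h import *
def seg(c):
    P=cloud(c); hsv=cv2.cvtColor(c['color'],cv2.COLOR_RGB2HSV); return P,hsv
def big(m):
    m=m.astype(np.uint8); n,l,s,_=cv2.connectedComponentsWithStats(m)
    k=1+np.argmax(s[1:,4]); return l==k
def pts(m):
    cs,_=cv2.findContours(m.astype(np.uint8),cv2.RETR_EXTERNAL,cv2.CHAIN_APPROX_NONE)
    return max(cs,key=len).reshape(-1,2)
E
python3 - <<'E'
from meas import *
import pickle
for n in ['top','scene']:
    c=pickle.load(open(n+'0.pkl','rb')); P,hsv=seg(c); Z=P[...,2]
    H,S,V=[hsv[...,i].astype(int) for i in range(3)]
    print(n)
    near=(P[...,1]>-.1)&(P[...,0]>.3)&(P[...,0]<.85)&(P[...,1]<.6)
    lj=(P[...,1]>0.02)&near
    # board
    if n=='top':
        m=(S<70)&(V>50)&lj&(Z<.03)&(Z>.004)
        m=big(cv2.morphologyEx(m.astype(np.uint8),cv2.MORPH_CLOSE,np.ones((3,3))))
        q=plane(c,pts(m),.012)[:,:2].astype(np.float32); rc=cv2.minAreaRect(q*1000); print('board',rc)
    for name,mm,z in [('blank',(H<15)&(S>80)&(V<85)&lj&(Z>.05)&(Z<.064),.057),
                 ('offcut',(H<20)&(S>120)&(V<150)&lj&(Z>.036)&(Z<.048),.042),
                 ('knob',(H<16)&(S>180)&(V>150)&lj&(Z<.09),.073),
                 ('fence',(H>14)&(H<32)&lj&(Z>.044)&(Z<.06),.052),
                 ('tray',(H>100)&(H<130)&(S>120)&(Z<.06)&(P[...,1]<0)&near|((H>100)&(H<130)&(S>150)&(P[...,0]>.3)&(P[...,0]<.9)&(P[...,1]<0.0)&(P[...,1]>-.5)),.045)]:
        if mm.sum()<5: print(name,'none');continue
        m=big(mm); q=plane(c,pts(m),z)[:,:2].astype(np.float32)*1000
        print(name,m.sum(),'rect',cv2.minAreaRect(q),'circ',cv2.minEnclosingCircle(q),'meanray',plane(c,[np.argwhere(m)[:,::-1].mean(0)],z)[0].round(4),'depth',np.nanmedian(P[m],0).round(4))
E
```

```text
top
board ((524.5005493164062, 158.57936096191406), (209.2591094970703, 318.9308776855469), 10.624506950378418)
blank 1036 rect ((517.540771484375, 72.48757934570312), (92.75000762939453, 92.84700775146484), 46.629722595214844) circ ((517.84033203125, 72.00051879882812), 48.272056579589844) meanray [0.5174 0.0725 0.057 ] depth [0.5171 0.0725 0.057 ]
offcut 209 rect ((516.0076904296875, 193.11070251464844), (24.106306076049805, 62.63267517089844), 21.973953247070312) circ ((515.9027099609375, 193.14108276367188), 32.439579010009766) meanray [0.5161 0.1933 0.042 ] depth [0.5159 0.1929 0.042 ]
knob 27 rect ((639.4583740234375, 71.17591094970703), (13.17560863494873, 12.765883445739746), 46.2088737487793) circ ((638.7783203125, 71.2465591430664), 7.2940449714660645) meanray [0.6392 0.0712 0.073 ] depth [0.6393 0.072  0.0733]
fence 722 rect ((506.29412841796875, 252.335205078125), (173.85003662109375, 85.60005950927734), 10.786307334899902) circ ((511.199951171875, 226.5848388671875), 86.92652130126953) meanray [0.5056 0.2524 0.052 ] depth [0.4976 0.254  0.0518]
tray 3 rect ((502.46780395
[... 744 characters left out ...]
 72.68466186523438), (11.560870170593262, 10.932214736938477), 51.508331298828125) circ ((640.3760986328125, 72.00923156738281), 7.253079891204834) meanray [0.6394 0.0722 0.073 ] depth [0.6393 0.0724 0.0734]
fence 1047 rect ((508.6606750488281, 255.12063598632812), (179.33351135253906, 85.60993194580078), 10.568216323852539) circ ((513.4562377929688, 229.4166259765625), 89.71488189697266) meanray [0.5165 0.2577 0.052 ] depth [0.5185 0.2581 0.0516]
tray 2424 rect ((537.814697265625, -300.7457580566406), (212.44862365722656, 158.81686401367188), 89.3320541381836) circ ((536.2681274414062, -299.9136047363281), 129.45143127441406) meanray [ 0.5416 -0.2933  0.045 ] depth [ 0.5219 -0.3298  0.0154]
```

```bash
python3 - <<'E'
import cv2
a=cv2.imread('pics/top0.png')[135:255,90:240]; b=cv2.imread('pics/scene0.png')[205:335,230:415]
cv2.imwrite('pics/top0z.png',cv2.resize(a,None,fx=5,fy=5,interpolation=cv2.INTER_CUBIC)); cv2.imwrite('pics/scene0z.png',cv2.resize(b,None,fx=4,fy=4,interpolation=cv2.INTER_CUBIC))
E
```

```text
(no output)
```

View pics/top0z.png

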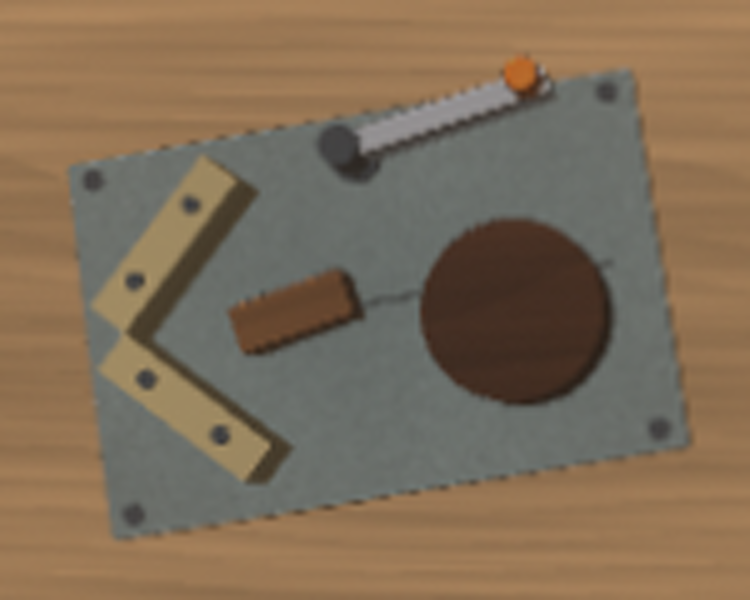

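View pics/scene0z.png

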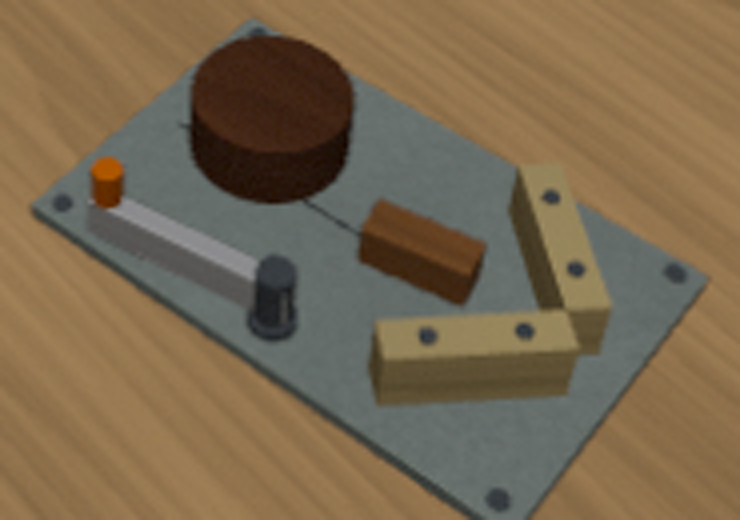

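The top view fits the given sizes: board 209×319 mm, fence top 174×86 mm, hinge to knob 104 mm. The scene-view masks include side faces, which explains their 3–5 mm shift. Next I'll check the tray and bystanders, and the IK for the plan.

```bash
cat >> h.py <<'E'
th=np.deg2rad(100.6); ex=np.array([np.cos(th),np.sin(th)]); ey=np.array([-ex[1],ex[0]])
seat=np.array([.5245,.1586])+.055*ex
def jw(x,y): return seat+x*ex+y*ey      # jig m -> world
def wj(p): d=np.array(p[:2])-seat; return np.array([d@ex,d@ey])
def down(a):  # tool down, jaw axis at world angle a
    X=np.array([0,0,-1.]);Y=np.array([np.cos(a),np.sin(a),0]);return R.from_matrix(np.c_[X,Y,np.cross(X,Y)]).as_rotvec()
E
python3 - <<'E'
from meas import *
import pickle
c=pickle.load(open('top0.pkl','rb')); P,hsv=seg(c)
H,S,V=[hsv[...,i].astype(int) for i in range(3)]
m=(H>100)&(H<130)&(S>120); m[:, :290]=0; m=big(m); q=plane(c,pts(m),.045)[:,:2].astype(np.float32)*1000; print('tray',cv2.minAreaRect(q))
for n,(a,b,cc,d),hh in [('glue',(90,130,225,262),.04),('cup',(90,130,300,340),.04),('hammer',(270,310,315,420),.008)]:
    s=P[a:b,cc:d].reshape(-1,3); s=s[s[:,2]>hh]; print(n,np.nanmin(s,0).round(3),np.nanmax(s,0).round(3))
q0=r.current_joints(); print('blank jig',wj([.5175,.0725]),'off',wj([.516,.1932]),'knob',wj([.6392,.0715])-[-.059,-.08])
def chk(n,p,z,a):
    for k in (0,np.pi):
        j=r.inverse_kinematics([*p,z],down(a+k)); print(n,k>0,None if j is None else np.round(j,2))
chk('off',[.516,.1932],.016,np.deg2rad(22)); chk('off hi',[.516,.1932],.16,np.deg2rad(22))
chk('tray',[.53,-.33],.05,0.0);chk('tray',[.53,-.33],.05,np.deg2rad(22))
chk('push0',jw(-.21,.03),.02,th+np.pi/2);chk('push1',jw(-.04,0),.02,th+np.pi/2)
for a in (1.75,.9,0): 
    u=ey*np.cos(a)-ex*np.sin(a); t=ex*np.cos(a)+ey*np.sin(a)
    chk('keep%.1f'%a, jw(-.059,-.08)+.105*u-.03*t,.053,np.arctan2(t[1],t[0]))
E
```

```text
tray ((520.6754760742188, -322.04638671875), (165.77882385253906, 129.3325958251953), 88.88790130615234)
glue [ 0.716 -0.078  0.04 ] [ 0.766 -0.023  0.153]
cup [ 0.718 -0.288  0.04 ] [ 0.784 -0.219  0.09 ]
hammer [ 0.235 -0.527  0.008] [ 0.322 -0.266  0.031]
blank jig [-0.13834307  0.02271876] off [-0.01942685  0.00199023] knob [-0.10271289 -0.01672052]
off False [ 0.16  0.75  1.76 -0.    0.63 -0.23]
off True None
off hi False [ 0.16  0.51  1.68 -0.    0.95 -0.23]
off hi True None
tray False [-0.74  0.75  1.56 -0.    0.83 -0.74]
tray True [-0.74  0.75  1.56 -0.    0.83  2.41]
tray False [-0.74  0.75  1.56  0.    0.83 -1.12]
tray True [-0.74  0.75  1.56  0.    0.83  2.02]
push0 False [-0.21  0.72  1.83 -0.    0.59  2.74]
push0 True [-0.21  0.72  1.83 -0.    0.59 -0.4 ]
push1 False None
push1 True [ 0.12  0.74  1.76 -0.    0.64 -0.07]
keep1.8 False [-0.04  0.8   1.42 -0.    0.93  2.73]
keep1.8 True [-0.04  0.8   1.42  0.    0.93 -0.41]
keep0.9 False [-0.08  0.71  1.66 -0.    0.77 -2.74]
keep0.9 True [-0.08  0.71  1.66 -0.    0.77  0.4 ]
keep0.0 False [ 0.02  0.66  1.83 -0.    0.65 -1.74]
keep0.0 True [0.02 0.66 1.83 0.   0.65 1.4 ]
```

```bash
python3 - <<'E'
from h import *
p=[.516,.1935]; o=down(np.deg2rad(22))
r.move_gripper(.05,force=20)
r.reach([*p,.12],o)
r.move_l([*p,.018],feed=.12,max_force=15)
print(r.current_position(),r.current_contact_force())
r.move_gripper(0.0,force=20); print('gap',r.current_finger_gap())
r.move_l([*p,.14],feed=.2); print('gap',r.current_finger_gap(),r.current_clock())
c=r.capture('scene'); save('s1',c['color'])
E
```

```text
[0.51652915 0.19369387 0.01853853] [ 0.21890489  0.28766112 -0.06624615]
gap 0.025929148023500253
gap 0.02557699019137782 5.275
```

View pics/s1.png

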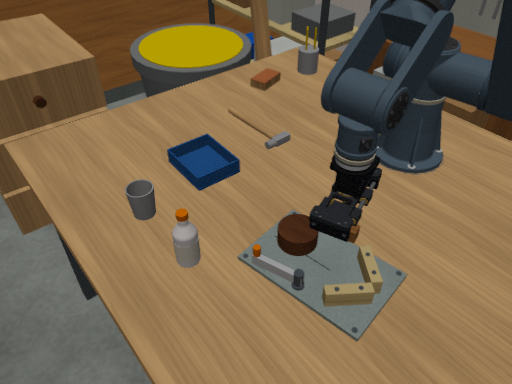

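The offcut is held between the fingers at about (352,235), clear of the board, and the finger gap is 26 mm. Next it goes to the tray.

```bash
python3 - <<'E'
from h import *
p=[.5207,-.322]; o=down(0.0)
r.reach([*p,.14],o); print('gap',r.current_finger_gap())
hit=r.move_l([*p,.014],feed=.12,max_force=8)
print(hit,r.current_position(),r.current_contact_force())
r.move_gripper(.046); 
r.move_l([*p,.14],feed=.25); 
# approach behind blank
b=wj([.5175,.0725]); d=-b/np.linalg.norm(b); a=th+np.arctan2(d[1],d[0])
r.move_gripper(.06)
s=b-d*.075
r.reach([*jw(*s),.12],down(a-np.pi/2))
print(r.current_clock(),s,r.current_joints())
c=r.capture('top'); save('t2',c['color'])
E
```

```text
gap 0.026022495084435323
False [ 0.52126952 -0.3224508   0.01478068] [-0.54941265 -0.24384093  0.28147406]
11.5333 [-0.21235177  0.0348725 ] [-2.21647259e-01  5.40538304e-01  1.79075775e+00 -4.48317373e-04
  8.08529946e-01 -2.42709088e-01]
```

View pics/t2.png

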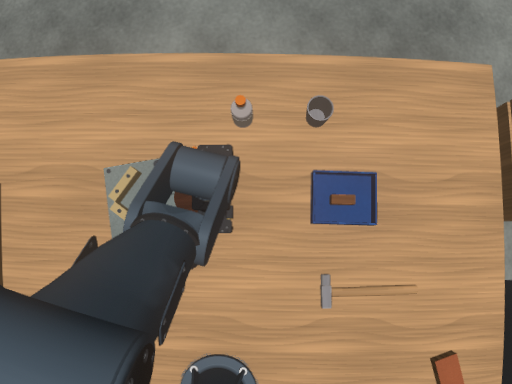

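The offcut lies flat in the tray at (343,199). Next I'll push the blank with the fingers open as a cradle, stopping just short of the seat.

```bash
python3 - <<'E'
from h import *
b=wj([.5175,.0725]); d=-b/np.linalg.norm(b); s=b-d*.075
print(r.move_l([*jw(*s),.020],feed=.12,max_force=10), r.current_position())
e=-d*.055
print(r.move_l([*jw(*e),.020],feed=.06,max_force=10), wj(r.current_position())*1000,r.current_contact_force(),r.current_clock())
c=r.capture('scene'); save('s3',c['color'])
E
```

```text
False [ 0.51967722 -0.0026867   0.02043257]
False [-54.38234493   8.91172187] [-1.35590244 -1.81704541  0.62869075] 15.3833
```

View pics/s3.png

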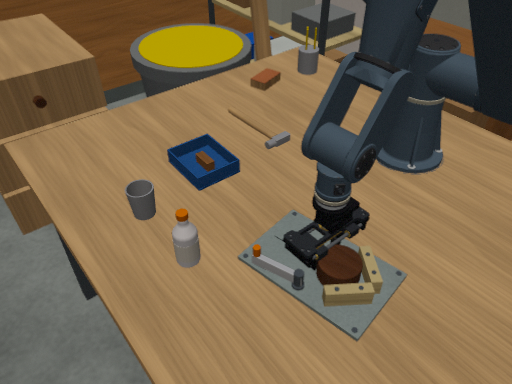

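The blank, at about (340,266), is nearly seated, with the offcut still in the tray. I'll back off, close the fingers and press it home with a flat push along the jig axis, so the V can centre it.

```bash
python3 - <<'E'
from h import *
o=down(th-np.pi/2)
p=wj(r.current_position())
r.move_l([*jw(-.085,p[1]),.021],feed=.1)
r.move_gripper(0.0)
r.move_l([*jw(-.085,0),.021],attitude=o,feed=.08)
h=r.move_l([*jw(-.045,0),.021],feed=.04,max_force=14)
print(h,wj(r.current_position())*1000,r.current_contact_force(),r.current_clock())
if not h:
  pass
r.hold(.3); f=r.current_contact_force(); print(f, f[:2]@ex,f[:2]@ey)
r.move_l([*jw(-.085,0),.021],feed=.1)
r.move_l([*jw(-.085,0),.12],feed=.25)
r.reach([*jw(-.27,0),.2],o)
print(r.current_clock())
c=r.capture('top'); save('t4',c['color'])
import pickle; pickle.dump(dict(c),open('t4.pkl','wb'))
from meas import *
P,hsv=seg(c);H,S,V=[hsv[...,i].astype(int) for i in range(3)];Z=P[...,2]
m=(H<15)&(S>80)&(V<95)&(Z>.05)&(Z<.064)&(P[...,1]>.1); m=big(m)
q=plane(c,pts(m),.057)[:,:2].astype(np.float32)*1000
a=cv2.minAreaRect(q);print(a,wj(np.array(a[0])/1000)*1000)
E
python3 - <<'E'
import cv2
a=cv2.imread('pics/t4.png')[135:255,90:240]
cv2.imwrite('pics/t4z.png',cv2.resize(a,None,fx=5,fy=5,interpolation=cv2.INTER_CUBIC))
E
```

```text
True [-56.9917101   -2.61130814] [-0.03313774 -1.48795889  0.1548106 ] 18.1167
[0.49101967 0.17223461 0.05791331] 0.07897175245049834 -0.514323377262839
20.2167
((517.3336791992188, 232.43751525878906), (54.41008758544922, 93.38371276855469), 80.29532623291016) [18.89575823 -6.53848062]
```

View pics/t4z.png

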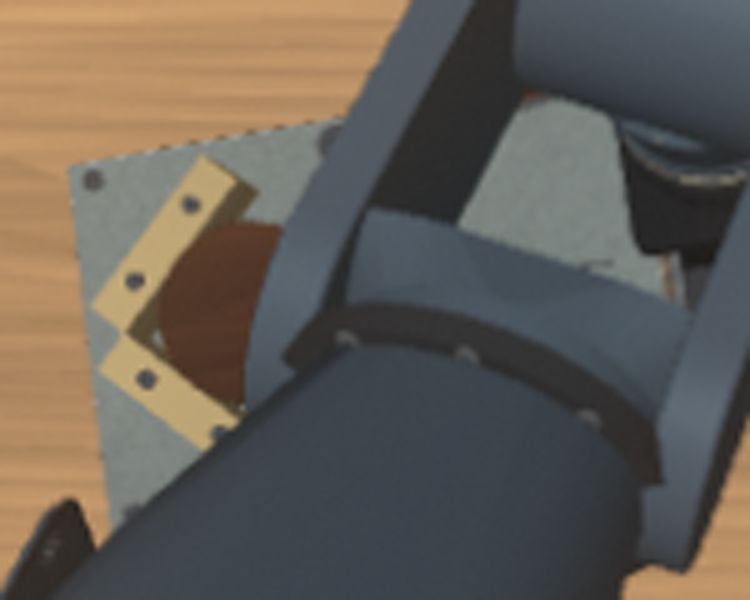

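The arm blocks the view, and the force dropped to zero after the 14 N stop. I'll swing the arm aside and measure the blank.

```bash
cat > seatchk.py <<'E'
from meas import *
def chk(tag):
    c=r.capture('top'); save('t'+tag,c['color']); d=r.capture('scene'); save('s'+tag,d['color'])
    cv2.imwrite('pics/t%sz.png'%tag,cv2.resize(cv2.cvtColor(c['color'],4)[135:255,90:240],None,fx=5,fy=5,interpolation=cv2.INTER_CUBIC))
    for c,n in((c,'top'),(d,'scene')):
        P,hsv=seg(c);H,S,V=[hsv[...,i].astype(int) for i in range(3)];Z=P[...,2]
        m=(H<15)&(S>80)&(V<95)&(Z>.0555)&(Z<.064)&(P[...,1]>.1)&(P[...,0]>.4)&(P[...,0]<.65); m=big(m)
        q=plane(c,pts(m),.057)[:,:2].astype(np.float32)*1000
        a=cv2.fitEllipse(q);print(n,'blank',a[1],wj(np.array(a[0])/1000)*1000)
        f=(H>14)&(H<32)&(P[...,1]>.1)&(P[...,1]<.35)&(P[...,0]<.65)&(P[...,0]>.35)&(Z>.048)&(Z<.06)
        q=plane(c,np.argwhere(f)[:,::-1],.052)[:,:2].astype(np.float32)*1000
        a=cv2.minAreaRect(q);print(n,'fence',a[1:],wj(np.array(a[0])/1000)*1000)
        # gaps to both inner faces (sides are lines in jig frame) 
        o=(H<20)&(S>140)&(V>130)
        k=(H<16)&(S>180)&(V>140)&(P[...,1]>.02)&(Z<.09)&(Z>.03)
        if k.sum()>5:
            k=wj(plane(c,[np.argwhere(big(k))[:,::-1].mean(0)],.073)[0])-[-.059,-.08]; print(n,'knob ang',np.arctan2(-k[0],k[1]),np.linalg.norm(k))
E
python3 - <<'E'
from seatchk import *
j=np.array(r.current_joints()); j[0]=-.8; r.movej(j); print(r.current_position()); chk('5'); print(r.current_clock())
E
```

```text
[ 0.46607669 -0.3183014   0.19813892]
top blank (87.42008209228516, 90.70819854736328) [-0.11173407  0.23481202]
top fence ((119.96662902832031, 209.7032470703125), 70.34405517578125) [  7.44674959 -30.91057719]
top knob ang 1.7210351430695927 0.10457580827582069
scene blank (91.16850280761719, 92.95719146728516) [ 2.14793312 -1.32552542]
scene fence ((130.34869384765625, 122.71268463134766), 54.454620361328125) [16.28936567 -0.44916827]
scene knob ang 1.7414532475137332 0.1034201053722092
21.4667
```

View pics/t5z.png

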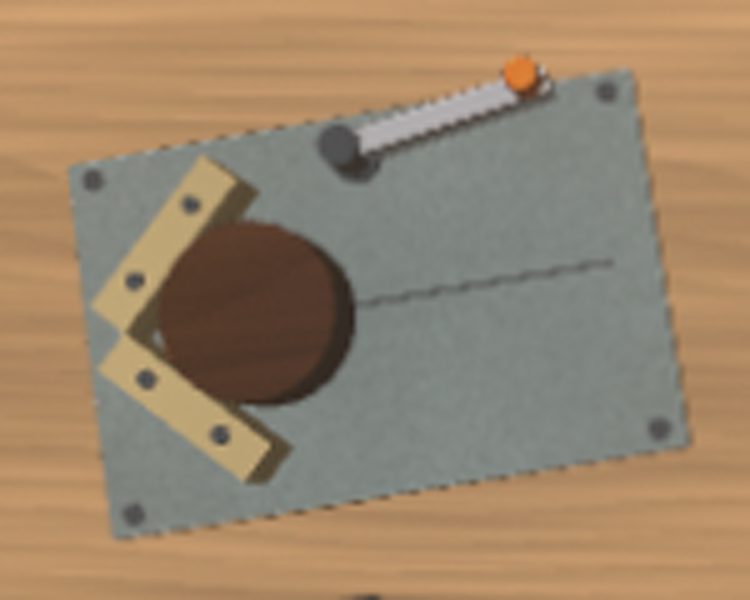

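In the top view the blank appears seated, at jig (−0.1, +0.2) mm and touching both fences. Because that stop may have been an impact trip, I'll add one slow confirming press.

```bash
python3 - <<'E'
from h import *
o=down(th-np.pi/2)
r.reach([*jw(-.085,0),.10],o)
r.move_l([*jw(-.085,0),.021],feed=.15)
print(wj(r.current_position())*1000)
r.move_l([*jw(-.064,0),.021],feed=.06)
for x in np.arange(.061,.046,-.001):
    h=r.move_l([*jw(-x,0),.021],feed=.02,max_force=12)
    f=r.current_contact_force(); print(round(x,3),h,(wj(r.current_position())*1000).round(2),round(f[:2]@ex,2),round(f[:2]@ey,2))
    if h or f[:2]@ex<-10: break
r.move_l([*jw(-.085,0),.021],feed=.1)
r.move_l([*jw(-.085,0),.12],feed=.3)
print(r.current_clock())
E
```

```text
[-85.50245533  -0.47505818]
0.061 False [-6.102e+01  4.000e-02] -1.29 0.89
0.06 False [-6.008e+01  1.000e-02] -0.0 -1.07
0.059 False [-5.895e+01  4.000e-02] -0.2 0.41
0.058 False [-5.796e+01  1.000e-02] -0.47 0.0
0.057 False [-56.93  -0.  ] -1.69 0.38
0.056 False [-56.63   0.  ] -4.88 0.26
0.055 False [-5.656e+01  1.000e-02] -7.99 -0.04
0.054 False [-56.5   0. ] -12.27 0.92
27.3333
```

A solid stop at 12 N with the tip on the axis confirms the seat. Now I'll close the keeper by pushing the knob from its outer side.

```bash
python3 - <<'E'
from h import *
hin=jw(-.059,-.08)
def pose(a,s,z=.054):
    u=ey*np.cos(a)-ex*np.sin(a); t=ex*np.cos(a)+ey*np.sin(a)
    return [*(hin+.105*u-s*t),z], down(np.arctan2(t[1],t[0])+np.pi), t
p,o,t=pose(1.74,.042,.12); r.reach(p,o)
p,o,t=pose(1.74,.042); print(r.move_l(p,feed=.15,max_force=8))
p,o,t=pose(1.74,.018); h=r.move_l(p,feed=.03,max_force=2.5)
d=(np.array(r.current_position())[:2]-hin)-.105*(ey*np.cos(1.74)-ex*np.sin(1.74)); s=-d@t
print('contact',h,s,r.current_contact_force(),r.current_clock())
for a in np.arange(1.6,.2,-.14):
    p,o,t=pose(a,s); h=r.move_l(p,o,feed=.06,max_force=12); f=r.current_contact_force()
    print(round(a,2),h,f.round(1))
    if h: break
print(r.current_clock(),r.current_joints())
c=r.capture('scene'); save('s6',c['color'])
E
```

```text
False
contact False 0.018134021305992044 [-0.0341125   0.535733   -0.52351554] 29.5417
1.6 False [-0.4 -0.8 -0. ]
1.46 False [ 0.3 -0.5  0.1]
1.32 False [-0.4 -0.5 -0.6]
1.18 False [-0.2  0.2 -1. ]
1.04 False [0.2 0.6 0.4]
0.9 False [-0.1 -0.   0.3]
0.76 False [-0.2 -0.6  0.5]
0.62 False [-0.4 -0.   0.4]
0.48 False [ 0.7 -0.1 -1.5]
0.34 False [0.2 0.  0. ]
33.5417 [-1.92918615e-02  6.66964182e-01  1.79722923e+00 -5.86471147e-05
  6.77400494e-01  1.02413839e+00]
```

View pics/s6.png

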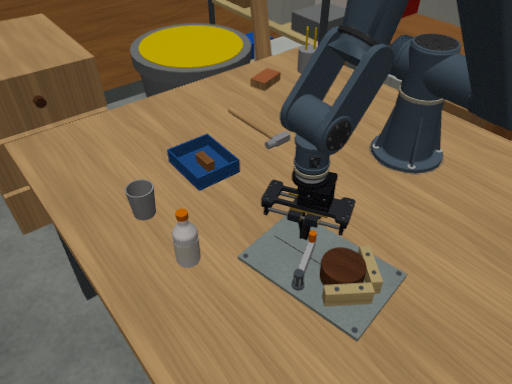

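The keeper is following: its knob at (313,237) is nearly across the jig. I'll finish the arc and press it against its stop.

```bash
python3 - <<'E'
from h import *
hin=jw(-.059,-.08)
def pose(a,s,z=.054):
    u=ey*np.cos(a)-ex*np.sin(a); t=ex*np.cos(a)+ey*np.sin(a)
    return [*(hin+.105*u-s*t),z], down(np.arctan2(t[1],t[0])+np.pi), t
for a in (.22,.1,0.):
    p,o,t=pose(a,.018); h=r.move_l(p,o,feed=.05,max_force=10); print(a,h,(wj(r.current_position())*1000).round(1),r.current_contact_force().round(1))
    if h: break
for s in np.arange(.017,-.002,-.001):
    p,o,t=pose(0,s); h=r.move_l(p,o,feed=.02,max_force=9); f=r.current_contact_force()
    print(round(s,3),h,(wj(r.current_position())*1000).round(1),f.round(1))
    if h or f[:2]@ex<-8: break
p,o,t=pose(0,.06); r.move_l(p,o,feed=.1)
p,o,t=pose(0,.06,.2); r.move_l(p,o,feed=.3)
j=np.array(r.current_joints()); j[0]=-.8; r.movej(j)
from seatchk import *
chk('7'); print(r.current_clock(),r.current_contact_force())
E
```

```text
0.22 False [-99.6  18.4] [-0.1 -0.1 -0.1]
0.1 False [-87.5  22.6] [ 0.5  0.1 -0.5]
0.0 False [-77.1  24.9] [-0.6 -1.   0. ]
0.017 False [-76.2  24.9] [ 0.5 -1.5 -0.3]
0.016 False [-75.1  25. ] [-0.5 -1.6 -0. ]
0.015 False [-74.9  25. ] [ 0.5 -4.4 -0.2]
0.014 False [-74.8  25. ] [ 0.6 -8.1 -0.7]
top blank (89.14422607421875, 91.07960510253906) [0.22864436 0.87886825]
top fence ((111.66047668457031, 190.55133056640625), 79.7090835571289) [ 22.77193525 -19.56237996]
top knob ang -0.010035907185435074 0.10465661157381283
scene blank (90.77129364013672, 92.12161254882812) [ 2.0363638  -0.98783821]
scene fence ((135.0772247314453, 156.79257202148438), 55.52857971191406) [  3.01012209 -10.70634037]
scene knob ang -0.013147528111435413 0.10423881706307798
38.55 [ 0.38737124 -0.23115764 -0.71205673]
```

View pics/t7z.png

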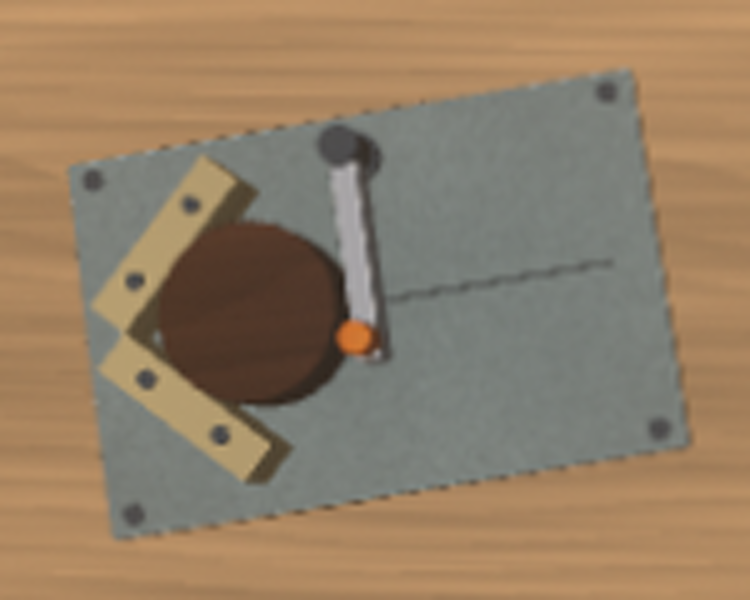

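View pics/t7.png

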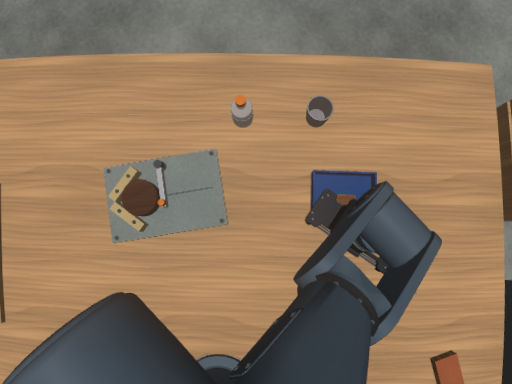

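The keeper is square across the jig (knob at (162,203) in the full top view), the blank is still in the V, and the offcut is in the tray. The glue and cup haven't moved. The arm hangs free at 0.2 m, so I'm handing in.

```bash
python3 -c "
from bench import r
print(r.current_position(),r.current_clock()); r.job_done()"
```

```text
[ 0.43345545 -0.28521658  0.19999183] 38.55
the job is handed in; nothing more can be done
```

The job is done in the order asked and handed in at 38.6 s.

- **Offcut:** I gripped it, lifted it clear and set it down flat in the blue tray; later pictures show it still there.
- **Blank:** I slid it along the board with the open fingers as a cradle, then pressed it into the V with the fingers closed.
    - **First press:** it stopped on a brief force peak that then vanished, so I pressed again slowly. That met a solid stop at about 12 N, on the jig axis.
    - **Position:** before the keeper was shut, the top camera put the blank at (−0.1, 0.2) mm from the seat. Afterwards it read (0.2, 0.9) mm, within the 2 mm calibration.
- **Keeper:** I then swung it shut by the knob until it met its stop at about 8 N. The cameras read its angle as −0.010 and −0.013 rad, which is shut.
- **Bystanders:** The glue bottle and cup look unmoved in the last top picture. I kept away from the hammer, but the arm hid it in that picture, so I didn't see it there.

**Checks that disagreed:**
- The scene camera put the blank at about (2, −1) mm, which I put down to calibration.
- The fence readings from the later pictures came out the wrong size because the colour mask picked up other pixels. I ignored them and used the first fence measurement, which matched the given sizes.
- The first approach to the knob did not register contact, but the arm followed the push anyway.

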